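Unpin and open the long die case

TASK

Open the longer of the two grey die cases: pull the retaining pin out of the staple at its front and set the pin down on the worktop, then lift the lid straight off and lay it down gently, right side up, in the middle of the dark mat. Leave the shorter case shut with its pin in place.

Things in the scene. Friction and masses are not known exactly. Their poses are not given: they have to be found in the camera images.
- pin_long: Pin of the long case: square steel bar 10 wide, 8 high, 56 long with an upright black tab at its front, 30 (x) x 12 (y) x 32 high mm; 45 g. Origin under the tab's middle, 55 mm up when in; bar at x +13 to +69, axis 9 above origin. Loose in the staple, slides out along its own -x: 37 mm frees it, 60 clears the lid's tongue. Grip the tab across y, 24 above origin, so fingers also clear the worktop.
- lid_long: Loose lid, 0.2 kg, of the long case (130x76x55 mm, fixed). Plate 134x80x5, 6 mm plug below (3 mm play), front tongue to x -95 slotted over the staple, which rises 20 above the plate. Origin: middle of the plug's underside, 49 mm up when shut; x along its length to the back, z up. Black handle bar over the middle: 48 (x) x 12 (y) x 12 mm, centre 41 above origin. Lift 40 straight up to clear.
- mat: Dark thin mat fixed on the worktop, 170 mm (x) by 110 mm (y), 3 mm thick; origin at the middle of its underside on the worktop, z up. The lid goes on its middle.
- pin_short: Like pin of the shorter case (84x76x55 mm, otherwise alike), same origin and axes. To be left in place.

How it is judged:
By the outcome, as a careful person would: the job done as asked, in the order asked, and still so for the second after the job is handed in, with the robot touching nothing.
It also fails if it takes over 56 s, if anything falls off the work surface, if the arm or the gripper's body presses on something with over 40 N, if the wrist force passes 120 N, or if a joint passes its speed limit or range.

ROBOT

A 7-joint arm with a two-finger parallel gripper is mounted at the origin on a cart in front of the work surface, level with it; the furniture and walls round the work are solid. World frame = base frame: x ahead of the robot, y to its left, z up, the work surface at z = 0. Lengths are in m, angles in rad, forces in N, time in s.
With the tool pointing down it reaches from about 0.425 to 0.95 m from the base axis. Payload 16.7 kg.
Tool frame: the origin (TCP) lies midway between the tips of the shut fingers; the grasp point (between the pads) lies 19 mm behind it; x points along the fingers, y is the direction in which the jaws open and shut, and the axes are right-handed (so a half turn about x gives the same grasp; the last joint's range is limited). The gripper opens to 94 mm and grips with 3 to 60 N. Pads are 16 mm wide; open, the fingers measure 119 mm over their backs; the gripper's body (75 mm by 177 mm) begins 78 mm behind the grasp point.
Start: joints at [1, 0.426, 0.074, 1.606, -0.034, 1.111, -0.067], TCP at [0.276, -0.616, 0.205] pointing down, gripper open.
Joint ranges: [-2.85, 2.85], [-0.5, 2.14], [-1.23, 1.37], [0.21, 2.46], [-1.02, 4.16], [0.16, 2.05], [-2.73, 2.73]. Speed limits (rad/s): [1.89, 1.89, 2.39, 2.39, 3.01, 3.01, 3.01].

INTERFACE

Orientations are given as a rotation vector (axis times angle).
In Python, from station import telemetry, vision, manip gives the robot as it stands. The module is installed in compiled form; this text tells all that it offers.
- The arm moves only by the shell command python3 -m pendant 'ROWS' [FORCE]. ROWS is JSON, a list of rows, each a list of 3 entries, a list of its own where there are three numbers: the opening in per cent of the stroke, from 0 (shut) to 100 (fully open), then the shift along the tool's x, y, z in m, then the turn about the tool's x in degrees. In form: [[grip, [dx, dy, dz], roll], ...]. A call has 1 to 5 rows; each row shifts and turns the pose as measured when the row begins, along the tool's axes as they then stand; what a row does not reach is not made up. A row lasts 1/10 s, in which the tool goes at most 50 mm and 8.59 degrees, less where a joint would pass 70% of its speed; a pose out of reach is approached as far as the arm can. A call is refused whole if a number of a shift passes 0.05 or a number of a turn 8.59, either way. A call with a gripper value outside its range is refused whole. The fingers move at their own pace and stop on an object; FORCE is the grip in N (left out, the last holds). Time passes only in rows, so rows that do not move let the fingers close. It gives the time, the measured TCP pose, the force and the opening at its end, in the units of the state.
- telemetry.get_obs(): the state, without advancing time (a new reading comes with each control period).
- vision.camera(name): name is "side" or "top"; returns the picture (400x640x3 uint8, red, green, blue); there is no depth.
- vision.camera_model(name): a dict with "mtx" (3x3 intrinsics, pixels), "world_from_camera" (4x4, takes a point from camera to world coordinates). Camera axes: x right, y up, looking along -z (the intrinsics and any distortion apply to the point x, -y, -z); pixel columns grow to the right and rows downward; lengths in m; the calibration is good to about 2 mm. A picture is of the moment at which its call begins. camera_model takes no time and is no camera call.
- manip.finish_job(): hands the job in, once; it reports no verdict.
The state is a dict: "time_s": time; "joint_pos": joint angles; "dq": joint speeds; "effort": joint torques, N m; "ee_pos": TCP position; "ee_rot": TCP orientation; "contact_force": force on the tool from outside, world axes, zero at the start; "wrist_torque": the same for the moment, N m; "width": opening from 0.0 (shut) to 1.0 (fully open).
Only numpy, scipy, OpenCV 4.12 (cv2) and the standard library are available. Lean on these libraries where they do the work, as an engineer would, in place of code of your own. Each camera call takes 0.05 s, during which the arm holds its last target.

## Working session

There is one attempt and no reset: what is moved stays moved. The work goes in short steps, Python scripts to look and compute and a shell command to move; the robot and the scene stay as the last step left them, time stands still between calls to the robot, and variables do not carry over. Pictures are saved under pics/ and viewed, and the job is handed in when it is done.

```bash
mkdir -p pics; python3 - <<'E'
from station import telemetry, vision
import cv2,numpy as np
np.set_printoptions(precision=4,suppress=True)
for n in("side","top"):
    im=vision.camera(n); cv2.imwrite(f"pics/{n}0.png",im[:,:,::-1]); m=vision.camera_model(n); print(n,m)
print(telemetry.get_obs())
E
```

```text
side {'mtx': array([[419.4986,   0.    , 321.3225],
       [  0.    , 419.4986, 203.4553],
       [  0.    ,   0.    ,   1.    ]]), 'world_from_camera': array([[-0.961 , -0.1458,  0.2351,  0.7407],
       [ 0.2766, -0.5108,  0.814 ,  0.55  ],
       [ 0.0014,  0.8472,  0.5312,  0.525 ],
       [ 0.    ,  0.    ,  0.    ,  1.    ]])}
top {'mtx': array([[415.5902,   0.    , 319.4445],
       [  0.    , 415.5902, 196.4357],
       [  0.    ,   0.    ,   1.    ]]), 'world_from_camera': array([[ 0.003 ,  0.9891, -0.1473,  0.4266],
       [-1.    ,  0.0031,  0.0007, -0.1482],
       [ 0.0012,  0.1473,  0.9891,  0.9216],
       [ 0.    ,  0.    ,  0.    ,  1.    ]])}
{'time_s': 0.1, 'joint_pos': array([ 0.9996,  0.4267,  0.0739,  1.6065, -0.0341,  1.1108, -0.0671]), 'dq': array([ 0.0026, -0.0018,  0.0009, -0.0023,  0.0018,  0.0006, -0.0007]), 'effort': array([  0.0076, -93.7472,   3.6769, -45.5046,  -0.0485,   0.0167,
         0.0001]), 'ee_pos': array([ 0.2761, -0.6155,  0.2049]), 'ee_rot': array([ 1.9889,  0.4268, -1.9895]), 'contact_force': array([ 0.1563, -0.4476,  0.6803]), 'wrist_torque': array([0.0428, 0.0304, 0.0138]), 'width': 1.0013247504962501}
```

View pics/side0.png

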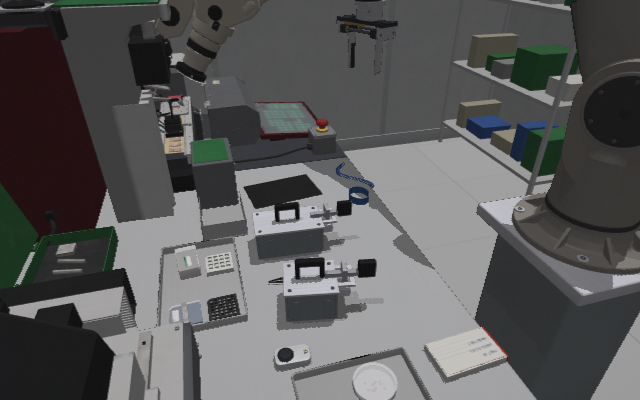

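View pics/top0.png

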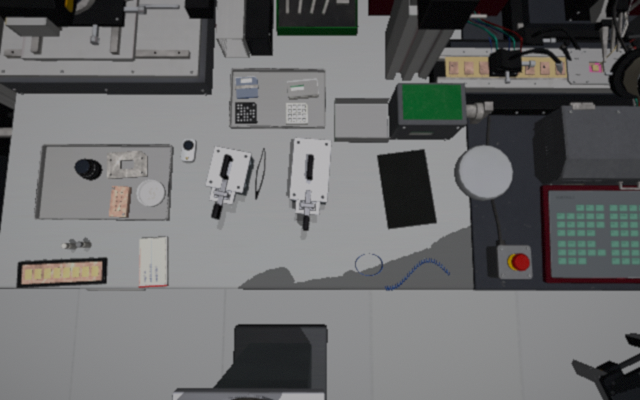

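```bash
python3 - <<'E'
import cv2
i=cv2.imread("pics/top0.png"); cv2.imwrite("pics/top0c.png",cv2.resize(i[90:290,130:400],None,fx=2.9,fy=2.9,interpolation=2))
i=cv2.imread("pics/side0.png"); cv2.imwrite("pics/side0c.png",cv2.resize(i[100:380,270:620],None,fx=2.1,fy=2.1,interpolation=2))
E
```

```text
(no output)
```

View pics/top0c.png

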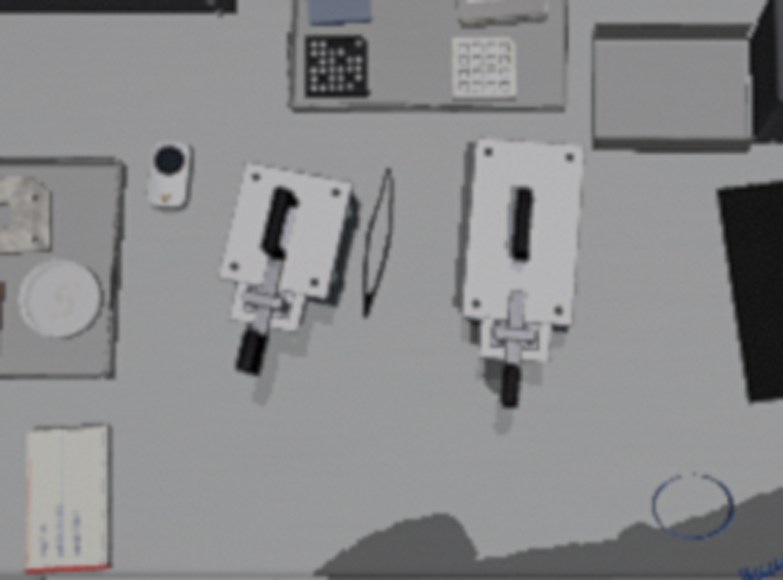

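View pics/side0c.png

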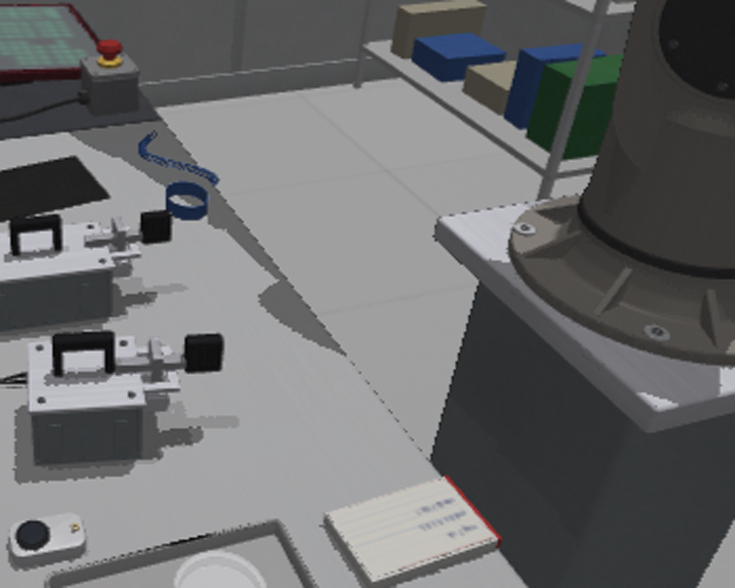

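The top view shows the long case at about (310,175), its pin tab at about (306,222), its handle at about (310,167) and the mat at about (407,189). The short case is on the left at (228,175). In the side view the long case is the far one: its tab is at (344,208) and its handle at (288,212).

```bash
cat > h.py <<'E'
import cv2,numpy as np
from station import vision
np.set_printoptions(precision=4,suppress=True)
M={n:vision.camera_model(n) for n in("side","top")}
def ray(n,p):
    m=M[n]; K=m["mtx"];T=m["world_from_camera"]
    d=np.array([(p[0]-K[0,2])/K[0,0],-(p[1]-K[1,2])/K[1,1],-1.])
    d=T[:3,:3]@d; return T[:3,3],d/np.linalg.norm(d)
def plane(n,p,z):
    o,d=ray(n,p); return o+d*(z-o[2])/d[2]
def proj(n,P):
    m=M[n]; c=np.linalg.inv(m["world_from_camera"])@np.append(P,1); K=m["mtx"]
    return np.array([K[0,0]*c[0]/-c[2]+K[0,2],K[1,1]*-c[1]/-c[2]+K[1,2]])
def tri(pt,ps):
    o1,d1=ray("top",pt);o2,d2=ray("side",ps)
    s=np.linalg.lstsq(np.c_[d1,-d2],o2-o1,rcond=None)[0]
    a,b=o1+s[0]*d1,o2+s[1]*d2
    return (a+b)/2,np.linalg.norm(a-b)
def blobs(im,roi,thr=45,amin=25):
    x0,y0,x1,y1=roi; g=im[y0:y1,x0:x1].max(2)
    m=(g<thr).astype(np.uint8); out=[]
    for c in cv2.findContours(m,cv2.RETR_EXTERNAL,cv2.CHAIN_APPROX_NONE)[0]:
        if cv2.contourArea(c)>=amin: out.append(c[:,0,:]+[x0,y0])
    return out
E
python3 - <<'E'
from h import *
t=cv2.imread("pics/top0.png");s=cv2.imread("pics/side0.png")
for nm,im,roi in(("top",t,(285,145,340,240)),("topmat",t,(370,140,445,235)),("side",s,(245,190,365,245)),("sidemat",s,(240,170,330,210))):
    for c in blobs(im,roi):
        r=cv2.minAreaRect(c.astype(np.float32)); print(nm,cv2.contourArea(c),c.mean(0),r)
        print(cv2.boxPoints(r).tolist()); 
cv2.imwrite("pics/t1.png",cv2.resize(t[130:240,280:345],None,fx=5.4,fy=5.4,interpolation=0))
cv2.imwrite("pics/s1.png",cv2.resize(s[190:260,245:365],None,fx=6.5,fy=6.5,interpolation=0))
E
```

```text
top 54.0 [305.2812 222.5   ] ((305.5, 222.5), (13.0, 5.0), 90.0)
[[303.0, 216.0], [308.0, 216.0], [308.0, 229.0], [303.0, 229.0]]
top 73.0 [309.6 167. ] ((309.443115234375, 166.9672393798828), (4.404151916503906, 22.196924209594727), 3.3664605617523193)
[[306.5931091308594, 177.91725158691406], [307.8965759277344, 155.7586212158203], [312.2931213378906, 156.01722717285156], [310.9896545410156, 178.1758575439453]]
topmat 3318.5 [406.1459 188.691 ] ((406.2485656738281, 188.6156005859375), (74.43199920654297, 47.2897834777832), 81.25383758544922)
[[377.21966552734375, 155.427734375], [423.95953369140625, 148.23696899414062], [435.2774658203125, 221.803466796875], [388.53759765625, 228.99423217773438]]
side 169.0 [343.8462 207.3269] ((344.2317199707031, 207.5853729248047), (14.245668411254883, 14.687395095825195), 83.6598129272461)
[[336.1463623046875, 201.31707763671875], [350.743896484375, 199.69512939453125], [352.31707763671875, 213.85366821289062], [337.71954345703125, 215.47561645507812]]
side 924.5 [283.5272 200.7155] ((283.0, 205.5), (31.0, 74.0), 90.0)
[[246.0, 190.0], [320.0, 190.0], [320.0, 221.0], [246.0, 221.0]]
sidemat 1542.5 [282.5121 194.1932] ((283.0577392578125, 195.28846740722656), (32.75139617919922, 73.73966979980469), 78.69007110595703)
[[243.69236755371094, 186.4615478515625], [316.0000305175781, 172.0], [322.423095703125, 204.11538696289062], [250.11544799804688, 218.57693481445312]]
```

View pics/t1.png

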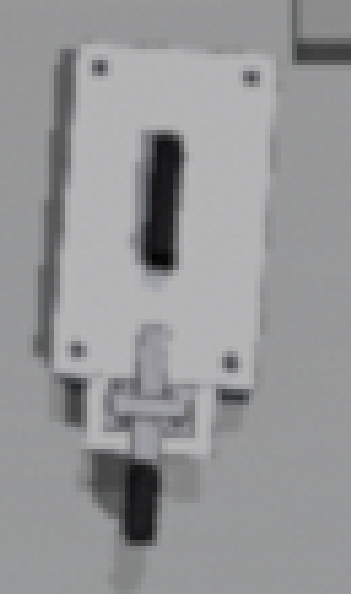

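View pics/s1.png

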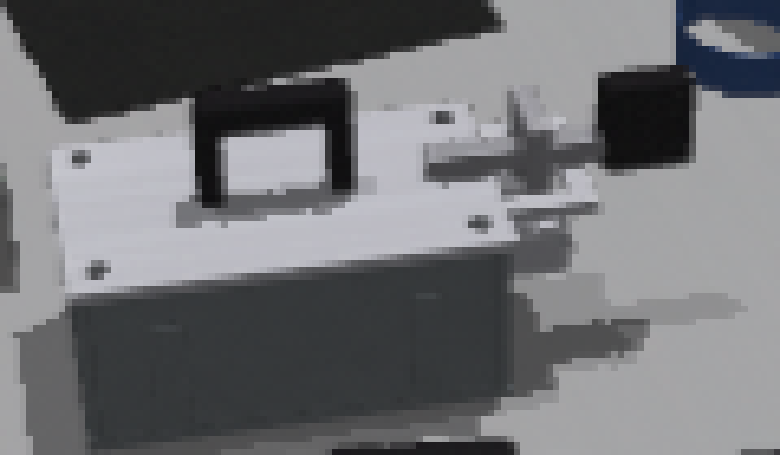

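```bash
python3 - <<'E'
from h import *
sc=[((293.9,194.3),(318.2,223.7)),((322.3,196.5),(312.3,207.5)),((298.0,141.9),(259.3,230.9)),((326.0,143.9),(256.8,213.8))]
P=[]
for a,b in sc:
    p,g=tri(a,b);P.append(p);print("screw",p,g)
P=np.array(P);print("mean",P.mean(0));d=(P[2]+P[3]-P[0]-P[1]);print("yaw",np.degrees(np.arctan2(d[1],d[0])))
d2=(P[0]+P[2]-P[1]-P[3]);print("yaw b",np.degrees(np.arctan2(-d2[0],d2[1])))
print("tab c",tri((305.5,222.5),(344,207.4)))
print("tab top-> z.087", plane("top",(305.5,222.5),.087))
f=lambda u,v:(u/5.4-.5+280,v/5.4-.5+130)
g=lambda u,v:(u/6.5-.5+245,v/6.5-.5+190)
# handle: top face ends
for z in(.096,):
  for q in((165,133),(161,270),):print("hand",plane("top",f(*q),z))
print("hand tri back",tri(f(165,133),g(195,88))[0],tri(f(161,270),g(350,82)))
print("tab tri back-top",tri(f(143,460),g(598,76)),"front",tri(f(138,543),g(690,70)))
for q in((143,460),(138,543)):print(plane("top",f(*q),.087))
for z in (0.003,):
  c=[plane("top",q,z) for q in((377.2,155.4),(424,148.2),(435.3,221.8),(388.5,229.0))];c=np.array(c);print(c,c.mean(0));e=c[0]+c[1]-c[2]-c[3];print(np.degrees(np.arctan2(e[1],e[0])),np.linalg.norm(e)/2)
# mat side check
i=cv2.imread("pics/side0.png");
q=(g(505,25));print("mat near-left corner side on z .003",plane("side",q,.003), plane("side",g(68,120),.003))
for p in P: print(proj("side",p))
E
```

```text
screw [ 0.56   -0.0953  0.0583] 0.001133166832338021
screw [ 0.5557 -0.1551  0.0581] 0.0014453416900641343
screw [ 0.6738 -0.1027  0.0584] 0.0013956570255000546
screw [ 0.6695 -0.1627  0.0583] 0.0012398281339066404
mean [ 0.6148 -0.129   0.0583]
yaw -3.7799767608168953
yaw b -4.09895708122047
tab c (array([ 0.4994, -0.1204,  0.0699]), np.float64(0.0003881523517383827))
tab top-> z.087 [ 0.4978 -0.1209  0.087 ]
hand [ 0.6367 -0.1294  0.096 ]
hand [ 0.5841 -0.1282  0.096 ]
hand tri back [ 0.637  -0.1297  0.0981] (array([ 0.588 , -0.1291,  0.0917]), np.float64(0.006446344862236475))
tab tri back-top (array([ 0.5144, -0.122 ,  0.0861]), np.float64(0.0016546471928770893)) front (array([ 0.4843, -0.1207,  0.0839]), np.float64(0.0031693734259372074))
[ 0.5136 -0.1218  0.087 ]
[ 0.4826 -0.1202  0.087 ]
[[ 0.6579 -0.2796  0.003 ]
 [ 0.675  -0.3864  0.003 ]
 [ 0.5074 -0.4057  0.003 ]
 [ 0.4911 -0.3017  0.003 ]] [ 0.5829 -0.3433  0.003 ]
7.05130353308307 0.16850512717868785
mat near-left corner side on z .003 [ 0.4949 -0.2939  0.003 ] [ 0.662  -0.2731  0.003 ]
[318.4883 223.7423]
[312.6461 207.5545]
[259.6634 230.9767]
[257.1035 213.868 ]
```

```bash
cat >> h.py <<'E'
from station import telemetry
from scipy.spatial.transform import Rotation as R
def to(target,yaw=None):
    o=telemetry.get_obs(); r=R.from_rotvec(o["ee_rot"]).as_matrix(); p=o["ee_pos"]
    print("t",round(o["time_s"],2),"p",p,"F",o["contact_force"],"w",round(o["width"],3),"j",o["joint_pos"])
    ty=r[:,1]; print("tool x",r[:,0],"y",ty,"z",r[:,2],"yaw of y-90: ",np.degrees(np.arctan2(-ty[0],ty[1])))
    print("tool shift mm",1000*r.T@(np.array(target)-p))
    if yaw is not None:
        a=np.radians(yaw); g=np.array([-np.sin(a),np.cos(a),0]); l=r.T@g
        ang=np.degrees(np.arctan2(l[2],l[1])); print("roll deg",(ang+90)%180-90)
E
python3 - <<'E'
from h import *
to((.498,-.121,.205),-3.9)
E
```

```text
t 0.1 p [ 0.2761 -0.6155  0.2049] F [ 0.1563 -0.4476  0.6803] w 1.001 j [ 0.9996  0.4267  0.0739  1.6065 -0.0341  1.1108 -0.0671]
tool x [-0.0005  0.001  -1.    ] y [ 0.4093 -0.9124 -0.0011] z [-0.9124 -0.4093  0.0001] yaw of y-90:  -155.83976209372457
tool shift mm [   0.2434 -360.3818 -404.8472]
roll deg 28.06025693555796
```

```bash
python3 -m pendant '[[100,[0,-0.03,-0.03],7],[100,[0,-0.03,-0.03],7],[100,[0,-0.03,-0.03],7],[100,[0,-0.03,-0.03],7]]' 20; python3 - <<'E'
from h import *
to((.498,-.121,.205),-3.9)
E
```

```text
time_s: 0.5
ee_pos: [0.3603, -0.4721, 0.2026]
ee_rot: [-2.169, 0.098, 2.178]
contact_force: [0.4, -1.0, -0.3]
width: 1.001
t 0.5 p [ 0.3603 -0.4721  0.2026] F [ 0.3876 -1.0315 -0.2778] w 1.001 j [ 0.7187  0.2995  0.1118  1.7976 -0.0359  1.0507 -0.8191]
tool x [-0.0041  0.0018 -1.    ] y [-0.0918 -0.9958 -0.0015] z [-0.9958  0.0917  0.0043] yaw of y-90:  174.7356205899066
tool shift mm [  -2.3628 -362.281  -104.9388]
roll deg -1.3640100499813457
```

```bash
python3 -m pendant '[[100,[0,-0.045,-0.012],0],[100,[0,-0.045,-0.012],0],[100,[0,-0.045,-0.012],0],[100,[0,-0.045,-0.012],0],[100,[0,-0.045,-0.012],0]]' ; python3 - <<'E'
from h import *
to((.498,-.121,.205),-3.9)
E
```

```text
time_s: 1.0
ee_pos: [0.4442, -0.2451, 0.2015]
ee_rot: [-2.165, 0.104, 2.176]
contact_force: [1.0, -0.0, -0.1]
width: 0.997
t 1.0 p [ 0.4442 -0.2451  0.2015] F [ 1.0003 -0.0336 -0.078 ] w 0.997 j [ 0.4055  0.1616 -0.0316  1.9743  0.0061  1.0115 -1.2971]
tool x [-0.0053  0.002  -1.    ] y [-0.0972 -0.9953 -0.0015] z [-0.9952  0.0972  0.0055] yaw of y-90:  174.421493015227
tool shift mm [  -3.579  -128.7024  -41.483 ]
roll deg -1.678018865570266
```

```bash
python3 -m pendant '[[100,[0,-0.045,-0.012],0],[100,[0,-0.044,-0.013],-1],[60,[0,-0.03,-0.013],-0.5],[60,[0,0,0],0]]' ; python3 - <<'E'
from h import *
to((.498,-.121,.060),-3.9)
for n in("side","top"):
    cv2.imwrite(f"pics/{n}2.png",vision.camera(n)[:,:,::-1])
i=cv2.imread("pics/side2.png"); cv2.imwrite("pics/side2c.png",cv2.resize(i[70:290,200:400],None,fx=2.6,fy=2.6))
E
```

```text
time_s: 1.4
ee_pos: [0.4952, -0.1184, 0.2014]
ee_rot: [-2.183, 0.065, 2.194]
contact_force: [-1.4, 0.0, -0.3]
width: 0.865
t 1.4 p [ 0.4952 -0.1184  0.2014] F [-1.3857  0.0361 -0.3258] w 0.865 j [ 0.2327  0.1693 -0.1368  1.9652  0.0237  1.0141 -1.5477]
tool x [-0.005   0.0033 -1.    ] y [-0.0621 -0.9981 -0.003 ] z [-0.9981  0.0621  0.0052] yaw of y-90:  176.43887272389708
tool shift mm [141.375    2.7981  -3.6581]
roll deg 0.3397523259533557
```

View pics/side2c.png

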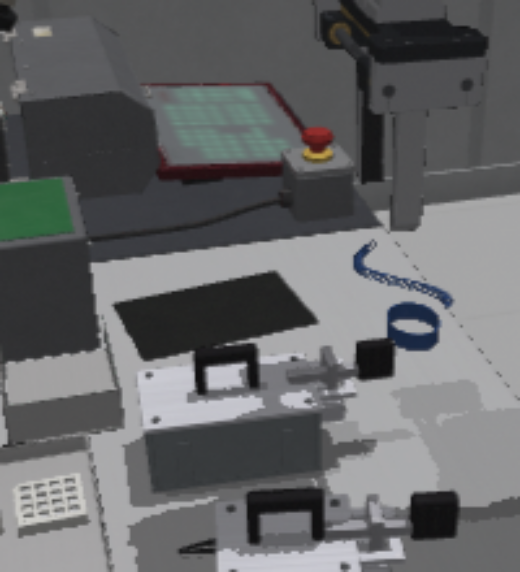

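View pics/top2.png

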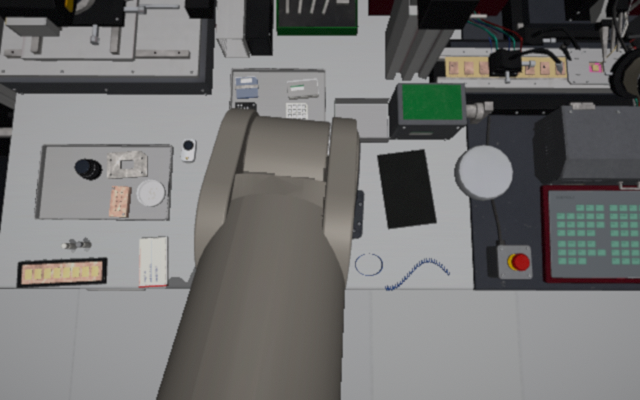

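The side view shows the gripper, about 56–80 mm open, above the tab with nothing in the way. The top view of the case is blocked by the arm.

```bash
python3 -m pendant '[[60,[0.04,0.0028,-0.0037],0.3],[60,[0.035,0,0],0],[60,[0.03,0,0],0]]' ; python3 - <<'E'
from h import *
to((.498,-.121,.060),-3.9)
cv2.imwrite("pics/side3.png",vision.camera("side")[:,:,::-1])
i=cv2.imread("pics/side3.png"); cv2.imwrite("pics/side3c.png",cv2.resize(i[120:270,240:400],None,fx=4,fy=4))
E
```

```text
time_s: 1.8
ee_pos: [0.4983, -0.1304, 0.0973]
ee_rot: [-2.184, 0.086, 2.18]
contact_force: [0.5, 0.1, 0.4]
width: 0.602
t 1.8 p [ 0.4983 -0.1304  0.0973] F [0.5361 0.0759 0.3704] w 0.602 j [ 0.2366  0.303  -0.1243  2.0569  0.0532  0.7825 -1.5684]
tool x [ 0.002  -0.0008 -1.    ] y [-0.0777 -0.997   0.0006] z [-0.997   0.0777 -0.0021] yaw of y-90:  175.5416494038352
tool shift mm [37.2529 -9.3785  1.11  ]
roll deg -0.5582736904591457
```

View pics/side3c.png

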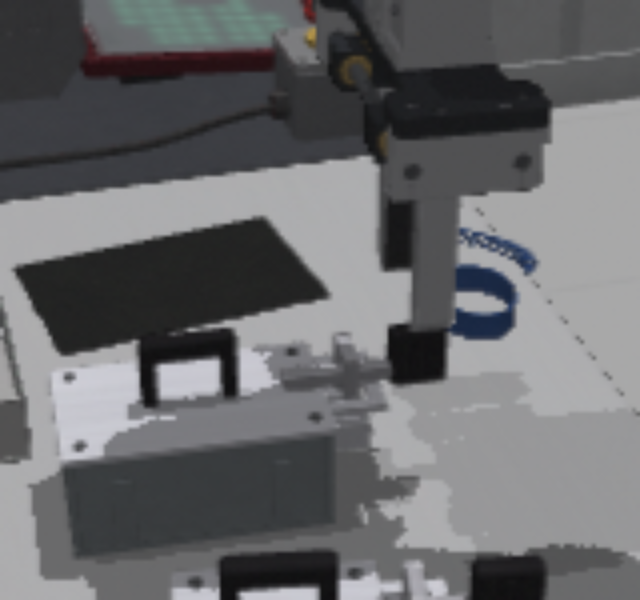

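```bash
python3 -m pendant '[[60,[0.015,-0.0094,0.001],-0.5],[60,[0.015,0,0],0],[60,[0,0,0],0]]' ; python3 - <<'E'
from h import *
to((.498,-.121,.060),-3.9)
E
```

```text
time_s: 2.15
ee_pos: [0.4927, -0.1249, 0.0617]
ee_rot: [-2.175, 0.084, 2.192]
contact_force: [0.9, -0.1, 1.4]
width: 0.601
t 2.15 p [ 0.4927 -0.1249  0.0617] F [ 0.9445 -0.146   1.3859] w 0.601 j [ 0.2245  0.3522 -0.1232  2.088   0.0673  0.7128 -1.5888]
tool x [-0.0079 -0.0007 -1.    ] y [-0.0754 -0.9972  0.0013] z [-0.9971  0.0754  0.0079] yaw of y-90:  175.6761624607331
tool shift mm [ 1.6255 -4.3359 -5.0447]
roll deg -0.42442234549019986
```

```bash
python3 -m pendant '[[60,[0.0015,-0.0043,-0.005],-0.4],[60,[0,0,0],0]]' ; python3 - <<'E'
from h import *
to((.498,-.121,.060),-3.9)
cv2.imwrite("pics/side4.png",vision.camera("side")[:,:,::-1])
i=cv2.imread("pics/side4.png"); cv2.imwrite("pics/side4c.png",cv2.resize(i[160:260,290:390],None,fx=5,fy=5))
E
```

```text
time_s: 2.35
ee_pos: [0.4986, -0.1225, 0.0618]
ee_rot: [-2.179, 0.079, 2.194]
contact_force: [0.6, 0.1, 0.6]
width: 0.598
t 2.35 p [ 0.4986 -0.1225  0.0618] F [0.5844 0.1401 0.5638] w 0.598 j [ 0.2188  0.3585 -0.1247  2.0774  0.0697  0.7163 -1.5922]
tool x [-0.0071 -0.0014 -1.    ] y [-0.0704 -0.9975  0.0019] z [-0.9975  0.0704  0.007 ] yaw of y-90:  175.96472583486852
tool shift mm [ 1.7934 -1.453   0.6972]
roll deg -0.13602405759388603
```

View pics/side4c.png

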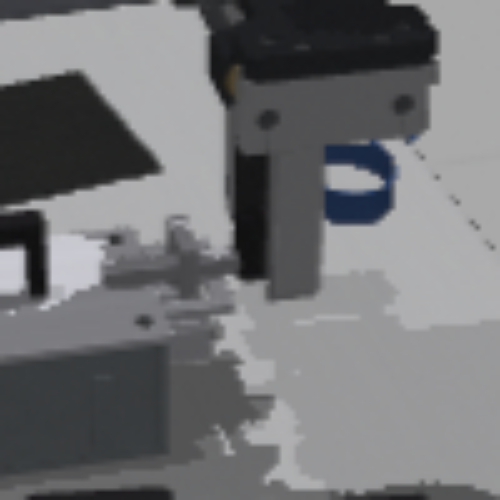

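The near finger hides the tab at crop (290,230), and the bar enters the staple beside it. I'll close now.

```bash
python3 -m pendant '[[60,[0.0015,-0.0014,0],0],[5,[0,0,0],0],[5,[0,0,0],0],[5,[0,0,0],0],[5,[0,0,0],0]]' 20; python3 -m pendant '[[5,[0,0,0],0],[5,[0,0,0],0]]' 20; python3 - <<'E'
from h import *
to((.435,-.117,.060),-3.9)
E
```

```text
time_s: 2.9
ee_pos: [0.4994, -0.1218, 0.0623]
ee_rot: [-2.182, 0.081, 2.191]
contact_force: [0.5, -0.8, 0.6]
width: 0.297
time_s: 3.1
ee_pos: [0.4994, -0.1218, 0.0623]
ee_rot: [-2.182, 0.081, 2.191]
contact_force: [0.0, 0.7, 0.1]
width: 0.126
t 3.1 p [ 0.4994 -0.1218  0.0623] F [0.0007 0.7045 0.1183] w 0.126 j [ 0.2168  0.3571 -0.1245  2.0781  0.0704  0.7143 -1.5955]
tool x [-0.0043 -0.0023 -1.    ] y [-0.0712 -0.9975  0.0026] z [-0.9974  0.0713  0.0042] yaw of y-90:  175.91462133318603
tool shift mm [ 2.5739 -0.2389 64.5362]
roll deg -0.18599601304686075
```

```bash
python3 -m pendant '[[5,[0,0,0],0],[5,[0,0,0.006],0],[5,[0,0,0.01],0],[5,[0,0,0.01],0]]' 25; python3 - <<'E'
from h import *
to((.433,-.117,.062),-3.9)
E
```

```text
time_s: 3.5
ee_pos: [0.4725, -0.1198, 0.0622]
ee_rot: [-2.182, 0.08, 2.191]
contact_force: [0.8, 0.3, 0.0]
width: 0.126
t 3.5 p [ 0.4725 -0.1198  0.0622] F [0.8271 0.297  0.0404] w 0.126 j [ 0.224   0.3212 -0.128   2.1353  0.0672  0.6924 -1.5912]
tool x [-0.0039 -0.0022 -1.    ] y [-0.071  -0.9975  0.0025] z [-0.9975  0.071   0.0038] yaw of y-90:  175.9294435437217
tool shift mm [ 0.3752  0.0221 39.5553]
roll deg -0.17108883047143308
```

```bash
python3 -m pendant '[[5,[0,0,0.012],0],[5,[0,0,0.012],0],[5,[0,0,0.012],0],[5,[0,0,0.005],0],[5,[0,0,0],0]]'; python3 - <<'E'
from h import *
to((.433,-.117,.062),-3.9)
cv2.imwrite("pics/side5.png",vision.camera("side")[:,:,::-1])
i=cv2.imread("pics/side5.png"); cv2.imwrite("pics/side5c.png",cv2.resize(i[160:280,240:400],None,fx=5,fy=5))
E
```

```text
time_s: 4.0
ee_pos: [0.4247, -0.1167, 0.0624]
ee_rot: [-2.18, 0.081, 2.192]
contact_force: [0.1, -0.4, -0.2]
width: 0.126
t 4.0 p [ 0.4247 -0.1167  0.0624] F [ 0.1016 -0.4262 -0.2447] w 0.126 j [ 0.2376  0.257  -0.1334  2.232   0.06    0.6608 -1.5816]
tool x [-0.0055 -0.0024 -1.    ] y [-0.0716 -0.9974  0.0028] z [-0.9974  0.0716  0.0053] yaw of y-90:  175.89328815098273
tool shift mm [ 0.3798 -0.2718 -8.3478]
roll deg -0.20756588235525442
```

View pics/side5c.png

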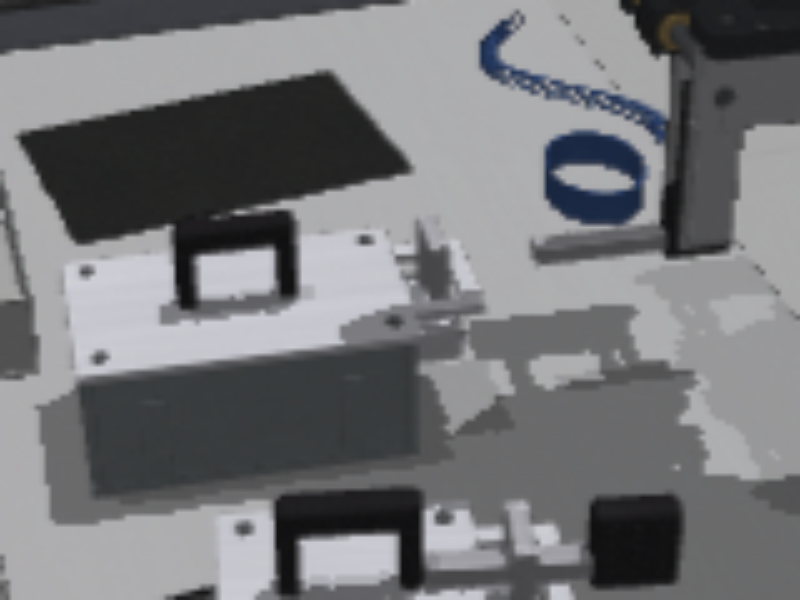

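The pin is free. Its bar end is at crop (535,250), clear of the tongue, and the lid has not moved. I'll lower the pin here, where the worktop is clear.

```bash
python3 -m pendant '[[5,[0.015,0,0],0],[5,[0.015,0,0],0],[5,[0.01,0,0],0],[5,[0.005,0,0],0],[5,[0,0,0],0]]'; python3 - <<'E'
from h import *
to((.425,-.117,.0075),-3.9)
cv2.imwrite("pics/side6.png",vision.camera("side")[:,:,::-1])
i=cv2.imread("pics/side6.png"); cv2.imwrite("pics/side6c.png",cv2.resize(i[160:280,300:420],None,fx=5,fy=5))
E
```

```text
time_s: 4.55
ee_pos: [0.4278, -0.117, 0.0165]
ee_rot: [-2.184, 0.081, 2.189]
contact_force: [-0.0, -0.2, 0.2]
width: 0.126
t 4.55 p [ 0.4278 -0.117   0.0165] F [-0.0138 -0.1564  0.2244] w 0.126 j [ 0.2261  0.3464 -0.1232  2.2547  0.0859  0.5465 -1.6057]
tool x [-0.0022 -0.0026 -1.    ] y [-0.0714 -0.9974  0.0028] z [-0.9974  0.0714  0.002 ] yaw of y-90:  175.90678285780038
tool shift mm [8.9816 0.2216 2.7327]
roll deg -0.19354411701777963
```

View pics/side6c.png

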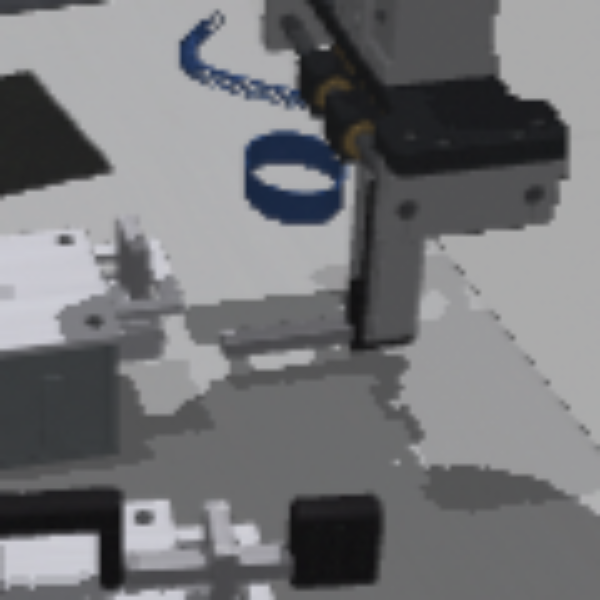

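```bash
for k in 1; do :; done; python3 -m pendant '[[5,[0.004,0,0],0],[5,[0.002,0,0],0],[5,[0,0,0],0]]'; python3 -m pendant '[[5,[0.0015,0,0],0],[5,[0,0,0],0]]'; python3 -m pendant '[[5,[0.0015,0,0],0],[5,[0,0,0],0]]'
```

```text
time_s: 4.9
ee_pos: [0.4288, -0.1171, 0.0113]
ee_rot: [-2.186, 0.081, 2.187]
contact_force: [0.3, -0.5, -0.4]
width: 0.127
time_s: 5.1
ee_pos: [0.429, -0.1172, 0.01]
ee_rot: [-2.187, 0.082, 2.186]
contact_force: [1.0, -0.1, -0.6]
width: 0.127
time_s: 5.3
ee_pos: [0.4291, -0.1172, 0.0085]
ee_rot: [-2.187, 0.082, 2.186]
contact_force: [0.4, 1.1, 0.1]
width: 0.124
```

```bash
python3 -m pendant '[[5,[0.001,0,0],0],[5,[0,0,0],0]]'; python3 -m pendant '[[5,[0.001,0,0],0],[5,[0,0,0],0]]'
```

```text
time_s: 5.5
ee_pos: [0.4291, -0.1172, 0.0075]
ee_rot: [-2.187, 0.082, 2.186]
contact_force: [-0.8, -0.1, -1.4]
width: 0.126
time_s: 5.7
ee_pos: [0.4295, -0.1173, 0.0071]
ee_rot: [-2.188, 0.082, 2.185]
contact_force: [-0.5, 0.1, -0.3]
width: 0.127
```

```bash
python3 -m pendant '[[5,[0.001,0,0],0],[5,[0,0,0],0]]'; python3 -m pendant '[[5,[0.001,0,0],0],[5,[0,0,0],0]]'
```

```text
time_s: 5.9
ee_pos: [0.4297, -0.1173, 0.007]
ee_rot: [-2.189, 0.082, 2.185]
contact_force: [0.6, -0.4, -1.1]
width: 0.125
time_s: 6.1
ee_pos: [0.43, -0.1174, 0.0068]
ee_rot: [-2.189, 0.083, 2.184]
contact_force: [0.0, 0.1, -0.5]
width: 0.126
```

```bash
python3 -m pendant '[[25,[0,0,0],0],[45,[0,0,0],0],[45,[0,0,0],0],[45,[0,0,0],0]]'; python3 - <<'E'
from h import *
to((.43,-.117,.15),-3.9)
cv2.imwrite("pics/side7.png",vision.camera("side")[:,:,::-1])
i=cv2.imread("pics/side7.png"); cv2.imwrite("pics/side7c.png",cv2.resize(i[160:280,300:420],None,fx=5,fy=5))
E
```

```text
time_s: 6.5
ee_pos: [0.4301, -0.1174, 0.0066]
ee_rot: [-2.189, 0.083, 2.184]
contact_force: [0.2, 0.3, -0.6]
width: 0.422
t 6.5 p [ 0.4301 -0.1174  0.0066] F [ 0.2271  0.3232 -0.6005] w 0.422 j [ 0.2218  0.3668 -0.1189  2.2581  0.0934  0.5181 -1.613 ]
tool x [ 0.0024 -0.0039 -1.    ] y [-0.0718 -0.9974  0.0037] z [-0.9974  0.0718 -0.0027] yaw of y-90:  175.88475481404092
tool shift mm [-143.4471    0.1281   -0.299 ]
roll deg -0.21467217971849095
```

View pics/side7c.png

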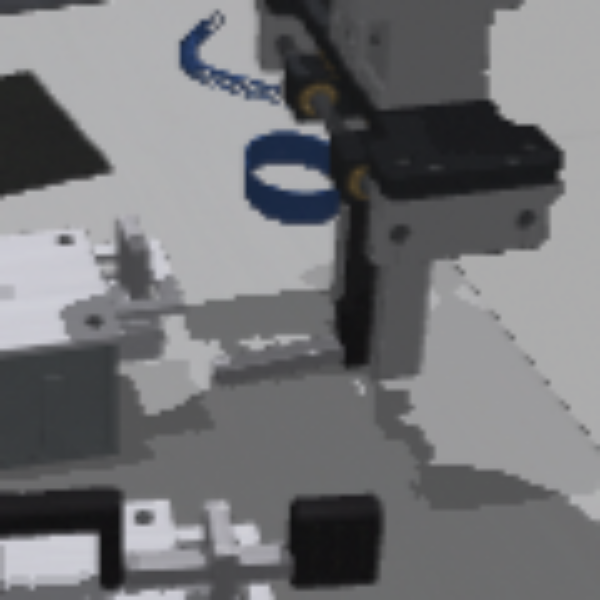

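The pin is on the worktop, with the tab between the open fingers and the bar at crop (275,360). I'll retreat straight up and go over the handle.

```bash
python3 -m pendant '[[45,[-0.03,0,0],0],[45,[-0.04,0,0],0],[45,[-0.045,0,0],0],[45,[-0.04,0,0],0]]'; python3 -m pendant '[[45,[0,0,-0.045],0],[45,[0,0,-0.045],0],[45,[0,0,-0.045],0],[45,[0,0,-0.03],0],[45,[0,0,0],0]]';  python3 - <<'E'
from h import *
to((.612,-.129,.150),-3.9)
for n in("side","top"):
    cv2.imwrite(f"pics/{n}8.png",vision.camera(n)[:,:,::-1])
i=cv2.imread("pics/side8.png"); cv2.imwrite("pics/side8c.png",cv2.resize(i[130:280,230:420],None,fx=4,fy=4))
E
```

```text
time_s: 6.95
ee_pos: [0.4261, -0.1158, 0.1616]
ee_rot: [-2.177, 0.079, 2.196]
contact_force: [0.1, 0.0, -0.5]
width: 0.453
time_s: 7.45
ee_pos: [0.5996, -0.1293, 0.1714]
ee_rot: [-2.195, 0.085, 2.178]
contact_force: [0.9, -0.3, 0.0]
width: 0.449
t 7.45 p [ 0.5996 -0.1293  0.1714] F [ 0.9232 -0.2994  0.032 ] w 0.449 j [ 0.208   0.3578 -0.1299  1.7831  0.0593  0.9961 -1.5891]
tool x [ 0.0077 -0.0051 -1.    ] y [-0.0725 -0.9974  0.0045] z [-0.9973  0.0725 -0.0081] yaw of y-90:  175.84006278817543
tool shift mm [ 21.5006  -1.2955 -12.153 ]
roll deg -0.25783310889448785
```

View pics/side8c.png

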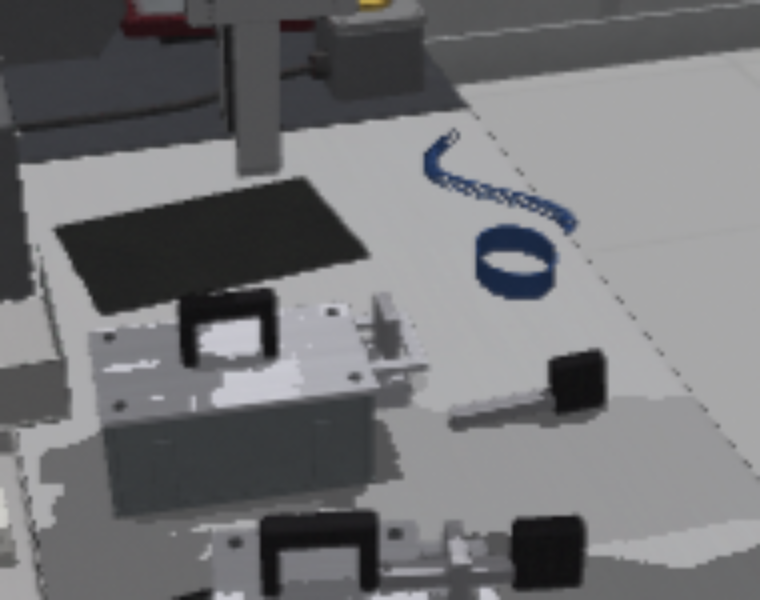

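The side view shows the pin lying at crop (530,395), with the lid in place and the gripper coming over the handle.

```bash
python3 -m pendant '[[45,[0.02,-0.0013,-0.0141],-0.2],[45,[0.015,0,0],0],[45,[0,0,0],0]]';  python3 - <<'E'
from h import *
to((.614,-.129,.071),-3.9)
E
```

```text
time_s: 7.85
ee_pos: [0.6079, -0.1297, 0.1354]
ee_rot: [-2.193, 0.083, 2.183]
contact_force: [-0.5, -0.2, 0.4]
width: 0.45
t 7.85 p [ 0.6079 -0.1297  0.1354] F [-0.5274 -0.2405  0.4487] w 0.45 j [ 0.2033  0.4095 -0.1277  1.7934  0.0694  0.9378 -1.5959]
tool x [ 0.0046 -0.0056 -1.    ] y [-0.0703 -0.9975  0.0053] z [-0.9975  0.0703 -0.005 ] yaw of y-90:  175.9680037853244
tool shift mm [64.4364 -1.4849 -5.6801]
roll deg -0.1305034673072214
```

```bash
python3 -m pendant '[[45,[0.02,-0.0015,-0.006],0],[45,[0.02,0,0],0],[45,[0.015,0,-0.001],0],[45,[0.005,0,0],0],[45,[0,0,0],0]]';  python3 - <<'E'
from h import *
to((.614,-.129,.071),-3.9)
cv2.imwrite("pics/side9.png",vision.camera("side")[:,:,::-1])
i=cv2.imread("pics/side9.png"); cv2.imwrite("pics/side9c.png",cv2.resize(i[160:280,230:350],None,fx=5,fy=5))
E
```

```text
time_s: 8.35
ee_pos: [0.6125, -0.1299, 0.0764]
ee_rot: [-2.194, 0.085, 2.182]
contact_force: [0.3, 0.2, -0.3]
width: 0.45
t 8.35 p [ 0.6125 -0.1299  0.0764] F [ 0.3454  0.1793 -0.3456] w 0.45 j [ 0.1971  0.4845 -0.1226  1.8256  0.0852  0.8305 -1.6114]
tool x [ 0.0053 -0.0064 -1.    ] y [-0.0719 -0.9974  0.006 ] z [-0.9974  0.0718 -0.0057] yaw of y-90:  175.87873470262144
tool shift mm [ 5.3674 -1.0707 -1.443 ]
roll deg -0.21930930330961473
```

View pics/side9c.png

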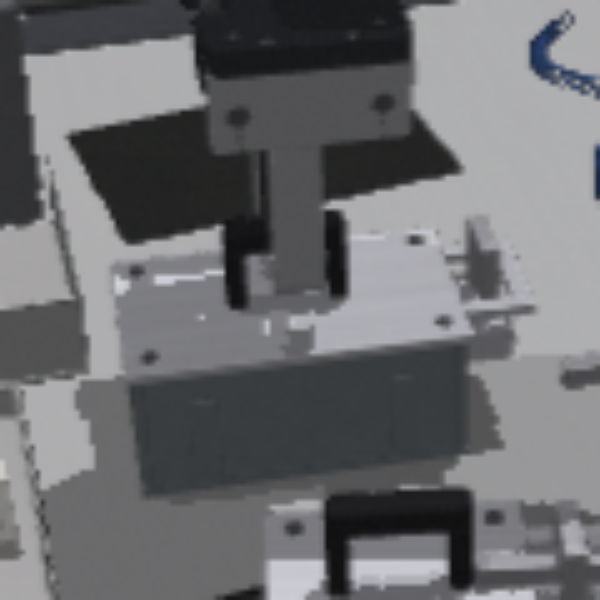

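The near finger is roughly centred on the handle, whose posts are at crop x 235 and 340.

```bash
python3 -m pendant '[[45,[0.0045,-0.001,-0.001],-0.2],[30,[0,0,0],0],[5,[0,0,0],0],[5,[0,0,0],0],[5,[0,0,0],0]]' 40; python3 -m pendant '[[5,[0,0,0],0],[5,[0,0,0],0],[5,[0,0,0],0]]';  python3 - <<'E'
from h import *
to((.614,-.129,.071),-3.9)
E
```

```text
time_s: 8.9
ee_pos: [0.6151, -0.1292, 0.0746]
ee_rot: [-2.2, 0.082, 2.18]
contact_force: [0.6, 0.7, -0.1]
width: 0.148
time_s: 9.2
ee_pos: [0.6151, -0.1292, 0.0746]
ee_rot: [-2.2, 0.082, 2.18]
contact_force: [-0.2, -0.4, -0.8]
width: 0.126
t 9.2 p [ 0.6151 -0.1292  0.0746] F [-0.1683 -0.4271 -0.7731] w 0.126 j [ 0.1957  0.4881 -0.1232  1.8243  0.087   0.8245 -1.6108]
tool x [ 0.0092 -0.007  -0.9999] y [-0.0683 -0.9976  0.0064] z [-0.9976  0.0682 -0.0096] yaw of y-90:  176.0857567631512
tool shift mm [ 3.6225 -0.1628  1.1524]
roll deg -0.010735117903834634
```

```bash
python3 -m pendant '[[5,[-0.004,0,0],0],[5,[-0.006,0,0],0],[5,[-0.008,0,0],0]]' 40;  python3 - <<'E'
from h import *
to((.615,-.129,.130),-3.9)
E
```

```text
time_s: 9.5
ee_pos: [0.6141, -0.129, 0.0927]
ee_rot: [-2.198, 0.082, 2.182]
contact_force: [-0.6, -0.0, -1.3]
width: 0.121
t 9.5 p [ 0.6141 -0.129   0.0927] F [-0.6123 -0.0314 -1.3474] w 0.121 j [ 0.1972  0.4656 -0.125   1.8135  0.0819  0.8598 -1.6067]
tool x [ 0.007  -0.0067 -1.    ] y [-0.0682 -0.9977  0.0062] z [-0.9976  0.0682 -0.0074] yaw of y-90:  176.08786533559072
tool shift mm [-37.3038   0.183   -1.2082]
roll deg -0.009508809972771815
```

```bash
python3 -m pendant '[[5,[-0.012,0,-0.001],0],[5,[-0.015,0,0],0],[5,[-0.02,0,0],0],[5,[-0.02,0,0],0],[5,[-0.01,0,0],0]]' 40;  python3 - <<'E'
from h import *
to((.583,-.343,.16),7)
for n in("side","top"):
    cv2.imwrite(f"pics/{n}10.png",vision.camera(n)[:,:,::-1])
i=cv2.imread("pics/side10.png"); cv2.imwrite("pics/side10c.png",cv2.resize(i[100:280,220:400],None,fx=3.3,fy=3.3))
E
```

```text
time_s: 10.0
ee_pos: [0.6149, -0.1285, 0.1776]
ee_rot: [-2.2, 0.082, 2.18]
contact_force: [0.8, -0.4, -1.9]
width: 0.121
t 10.0 p [ 0.6149 -0.1285  0.1776] F [ 0.7629 -0.4017 -1.8857] w 0.121 j [ 0.2012  0.3741 -0.1294  1.7444  0.0627  1.0174 -1.5909]
tool x [ 0.0089 -0.0069 -0.9999] y [-0.0682 -0.9977  0.0063] z [-0.9976  0.0681 -0.0093] yaw of y-90:  176.09058246098874
tool shift mm [ 18.7656 216.0539  17.3908]
roll deg -10.905928375752183
```

View pics/side10c.png

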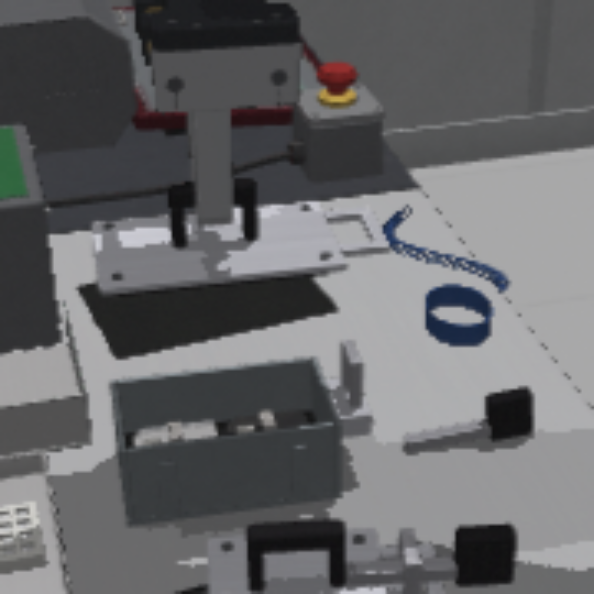

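View pics/top10.png

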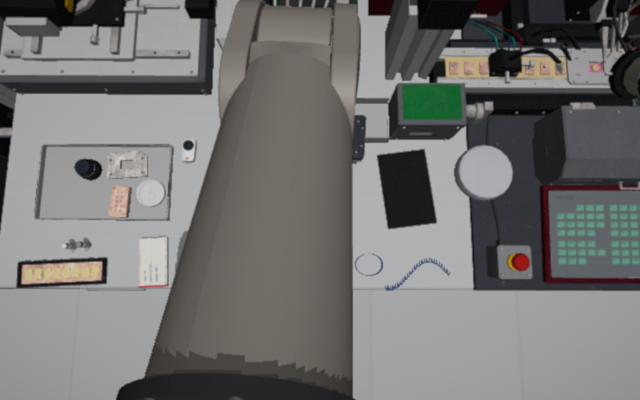

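```bash
python3 - <<'E'
from h import *
for z in(0,.1,.2,.3,.4,.5):
    P=plane("top",(484,172),z);print("cyl",z,P,proj("side",P))
for z in(0,.1,.2,.3):
    print("green",z,[ (plane("top",q,z),proj("side",plane("top",q,z)).round()) for q in((400,130),(465,127))])
t=cv2.imread("pics/top0.png")
def quad(im,roi):
    c=max(blobs(im,roi),key=cv2.contourArea); return cv2.approxPolyDP(c.reshape(-1,1,2).astype(np.int32),5,True)[:,0],cv2.minAreaRect(c.astype(np.float32))
print(quad(t,(370,140,445,235)))
g=lambda u,v:(u/5-.5+240,v/5-.5+160)
c=np.array([plane("side",g(*q),.003) for q in((18,133),(332,72),(410,172),(80,242))]);print(c,c.mean(0))
M["top"]
for p in [(.668,-.286),(.679,-.39)]: print(proj("top",np.array([*p,.003])))
# triangulated corners: top quad corners vs side
T=[(377.0,155.2),(424.2,148),(435.5,222),(388.3,229.2)]
S=[(80,242),(18,133),(332,72),(410,172)]
for a,b in zip(T,S): print("tri",tri(a,g(*b)))
E
```

```text
cyl 0 [ 0.6209 -0.5211  0.    ] [256.615  160.8331]
cyl 0.1 [ 0.5998 -0.4806  0.1   ] [263.9079 132.0315]
cyl 0.2 [ 0.5787 -0.4402  0.2   ] [272.3644  98.635 ]
cyl 0.3 [ 0.5576 -0.3997  0.3   ] [282.2869  59.4487]
cyl 0.4 [ 0.5366 -0.3592  0.4   ] [294.093   12.8238]
cyl 0.5 [ 0.5155 -0.3188  0.5   ] [308.3751 -43.5796]
green 0 [(array([ 0.7187, -0.3335,  0.    ]), array([228., 199.])), (array([ 0.7263, -0.4832,  0.    ]), array([219., 172.]))]
green 0.1 [(array([ 0.687 , -0.3134,  0.1   ]), array([238., 164.])), (array([ 0.6938, -0.4468,  0.1   ]), array([229., 141.]))]
green 0.2 [(array([ 0.6553, -0.2933,  0.2   ]), array([249., 123.])), (array([ 0.6613, -0.4105,  0.2   ]), array([240., 106.]))]
green 0.3 [(array([ 0.6236, -0.2732,  0.3   ]), array([262.,  77.])), (array([ 0.6288, -0.3742,  0.3   ]), array([252.,  64.]))]
(array([[423, 150],
       [378, 156],
       [389, 227],
       [435, 221]], dtype=int32), ((406.2485656738281, 188.6156005859375), (74.43199920654297, 47.2897834777832), 81.25383758544922))
[[ 0.6756 -0.3824  0.003 ]
 [ 0.5083 -0.4021  0.003 ]
 [ 0.4972 -0.2918  0.003 ]
 [ 0.6608 -0.273   0.003 ]] [ 0.5855 -0.3373  0.003 ]
[379.9355 151.0744]
[425.5339 146.5176]
tri (array([ 0.6598, -0.2799, -0.0015]), np.float64(0.0006500732561822375))
tri (array([ 0.6757, -0.3874,  0.0004]), np.float64(0.0009573942172809814))
tri (array([ 0.5071, -0.4068,  0.0004]), np.float64(3.99106711214847e-05))
tri (array([ 0.4925, -0.303 , -0.0044]), np.float64(0.0028526630233331705))
```

```bash
python3 - <<'E'
import cv2
i=cv2.imread("pics/top0.png"); cv2.imwrite("pics/t9.png",cv2.resize(i[60:260,350:540],None,fx=3,fy=3))
E
```

```text
(no output)
```

View pics/t9.png

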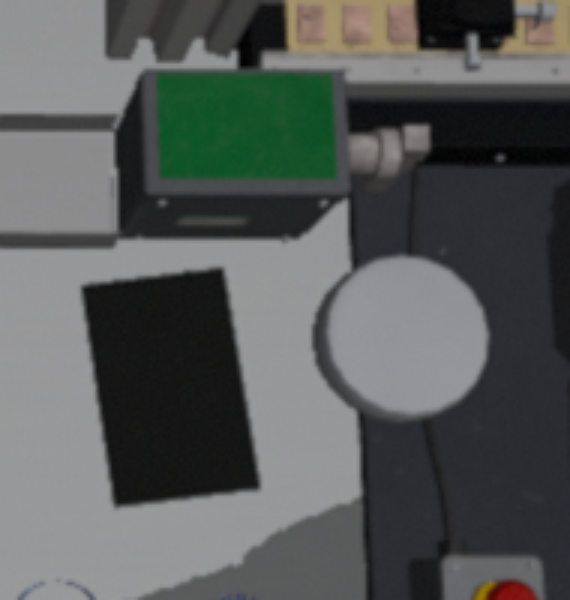

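```bash
python3 - <<'E'
import cv2
i=cv2.imread("pics/side0.png"); cv2.imwrite("pics/s9.png",cv2.resize(i[0:200,100:420],None,fx=2.5,fy=2.5))
i=cv2.imread("pics/side10.png"); cv2.imwrite("pics/s10.png",cv2.resize(i[0:200,100:420],None,fx=2.5,fy=2.5))
E
```

```text
(no output)
```

View pics/s9.png

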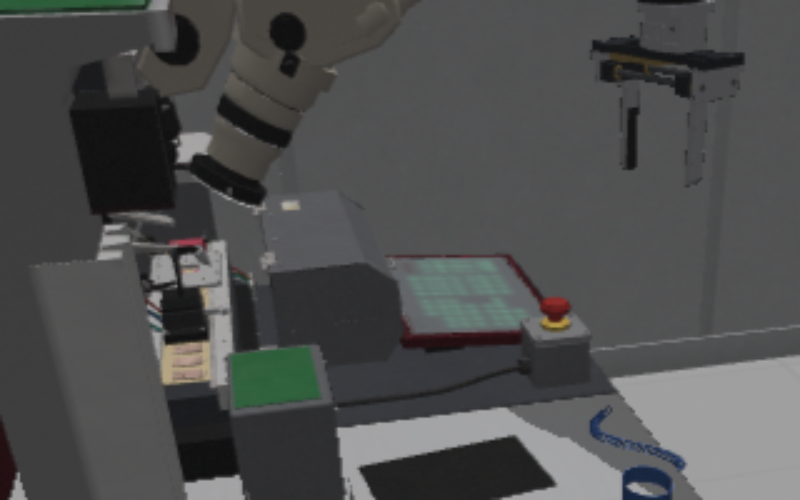

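View pics/s10.png

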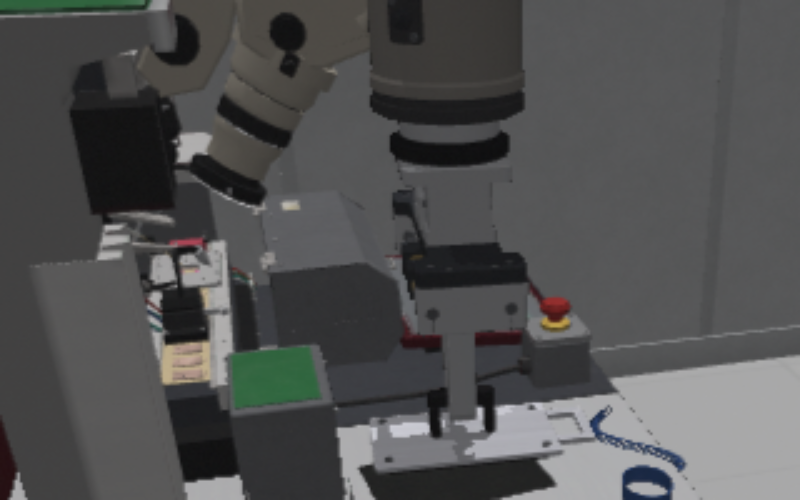

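```bash
python3 - <<'E'
from h import *
s=lambda u,v:(u/2.5-.5+100,v/2.5-.5)
t=lambda u,v:(u/3-.5+350,v/3-.5+60)
print(tri(t(148,192),s(333,402)),tri(t(348,193),s(318,345)))
for z in(.42,.5,.6,.7,.8): print(z,plane("top",(484,172),z))
to((.583,-.343,.15),7)
E
```

```text
(array([ 0.6969, -0.3089,  0.1123]), np.float64(0.0003425790541890664)) (array([ 0.6974, -0.4444,  0.1108]), np.float64(0.0009226741872693811))
0.42 [ 0.5323 -0.3511  0.42  ]
0.5 [ 0.5155 -0.3188  0.5   ]
0.6 [ 0.4944 -0.2783  0.6   ]
0.7 [ 0.4733 -0.2379  0.7   ]
0.8 [ 0.4522 -0.1974  0.8   ]
t 10.1 p [ 0.6152 -0.1286  0.177 ] F [ 1.0501 -0.2493 -1.8731] w 0.124 j [ 0.2012  0.3746 -0.1293  1.745   0.0629  1.0157 -1.5911]
tool x [ 0.0096 -0.007  -0.9999] y [-0.0683 -0.9976  0.0063] z [-0.9976  0.0682 -0.01  ] yaw of y-90:  176.08436028104458
tool shift mm [ 28.2185 215.9415  17.7273]
roll deg -10.911797273797106
```

There is a disc in the top view at (484,172) that the side view does not show, so it must hang above z≈0.43, possibly near the arm's path. I'll go in short steps and check the top view.

```bash
python3 -m pendant '[[5,[0.01,0.025,0],-1],[5,[0.01,0.03,0],-1.5],[5,[0.01,0.02,0],-1.5],[5,[0,0,0],0]]' 40;  python3 - <<'E'
from h import *
to((.583,-.343,.13),7)
cv2.imwrite(f"pics/top11.png",vision.camera("top")[:,:,::-1])
print(telemetry.get_obs()["effort"])
E
```

```text
time_s: 10.5
ee_pos: [0.6109, -0.2046, 0.1447]
ee_rot: [2.224, 0.001, -2.206]
contact_force: [-0.7, -0.2, -2.2]
width: 0.124
t 10.5 p [ 0.6109 -0.2046  0.1447] F [-0.6851 -0.233  -2.2044] w 0.124 j [ 0.311   0.4309 -0.1182  1.7367  0.0654  0.9683 -1.3969]
tool x [ 0.0082 -0.0063 -0.9999] y [ 0.007  -1.      0.0064] z [-0.9999 -0.0071 -0.0082] yaw of y-90:  -179.59653834420314
tool shift mm [ 15.364  138.0991  28.9735]
roll deg -6.59348896036613
[  1.2988 -92.1661   0.2746 -43.3013   0.1358  -0.3314   0.6686]
```

View pics/top11.png

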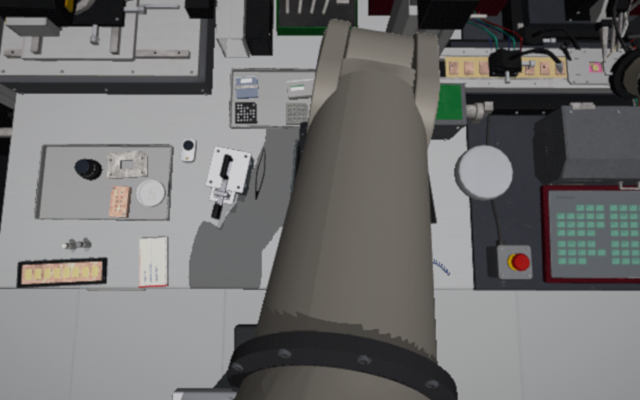

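The forearm's right edge at (432,170) is close to the disc's left edge at (456,170).

```bash
python3 -m pendant '[[5,[0.005,0.02,0.012],-1.5],[5,[0.0,0.015,0.01],-1.5],[5,[0,0,0],0]]' 40;  python3 - <<'E'
from h import *
to((.583,-.343,.13),7)
cv2.imwrite(f"pics/top12.png",vision.camera("top")[100:300,350:560,::-1].repeat(3,0).repeat(3,1))
print(telemetry.get_obs()["effort"])
E
```

```text
time_s: 10.85
ee_pos: [0.5899, -0.2357, 0.1392]
ee_rot: [2.196, 0.065, -2.179]
contact_force: [0.4, 0.6, -1.4]
width: 0.124
t 10.85 p [ 0.5899 -0.2357  0.1392] F [ 0.3613  0.5788 -1.3745] w 0.124 j [ 0.3729  0.4241 -0.1233  1.7611  0.064   0.9517 -1.2836]
tool x [ 0.0078 -0.0036 -1.    ] y [ 0.0634 -0.998   0.0041] z [-0.998  -0.0635 -0.0075] yaw of y-90:  -176.36230007487498
tool shift mm [  9.498  106.6021  13.8154]
roll deg -3.3604574933510776
[  2.5688 -92.0442   1.1179 -42.5936   0.2032  -0.1349   0.7286]
```

View pics/top12.png

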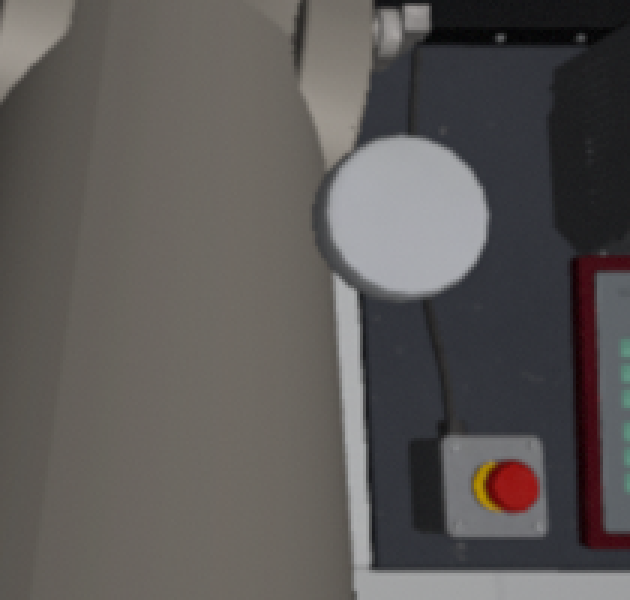

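The disc at (405,215) in this crop hides the forearm edge, so it hangs above the arm. The lid is already beside the case with about 2 cm to spare, so I'll lower first, which drops the forearm, and then go sideways low.

```bash
python3 -m pendant '[[5,[0.015,0.008,0],-1],[5,[0.02,0,0],-1],[5,[0.02,0,0],0],[5,[0.015,0,0],0],[5,[0,0,0],0]]' 40;  python3 - <<'E'
from h import *
to((.583,-.343,.06),7)
cv2.imwrite(f"pics/top13.png",vision.camera("top")[100:300,350:560,::-1].repeat(3,0).repeat(3,1))
cv2.imwrite(f"pics/side13.png",vision.camera("side")[100:300,180:420,::-1].repeat(3,0).repeat(3,1))
E
```

```text
time_s: 11.4
ee_pos: [0.5946, -0.238, 0.064]
ee_rot: [2.176, 0.113, -2.155]
contact_force: [0.7, 0.9, -1.0]
width: 0.126
t 11.4 p [ 0.5946 -0.238   0.064 ] F [ 0.7369  0.862  -1.0488] w 0.126 j [ 0.3774  0.5185 -0.1272  1.8009  0.0845  0.8179 -1.2549]
tool x [ 0.0096 -0.0013 -1.    ] y [ 0.1061 -0.9943  0.0023] z [-0.9943 -0.1062 -0.0094] yaw of y-90:  -173.9069869498465
tool shift mm [  4.0377 103.1416  22.7163]
roll deg -0.9056856971531602
```

View pics/top13.png

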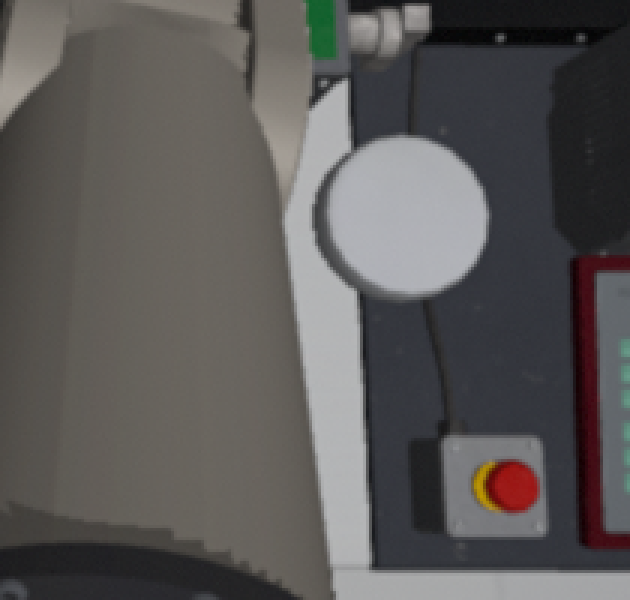

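View pics/side13.png

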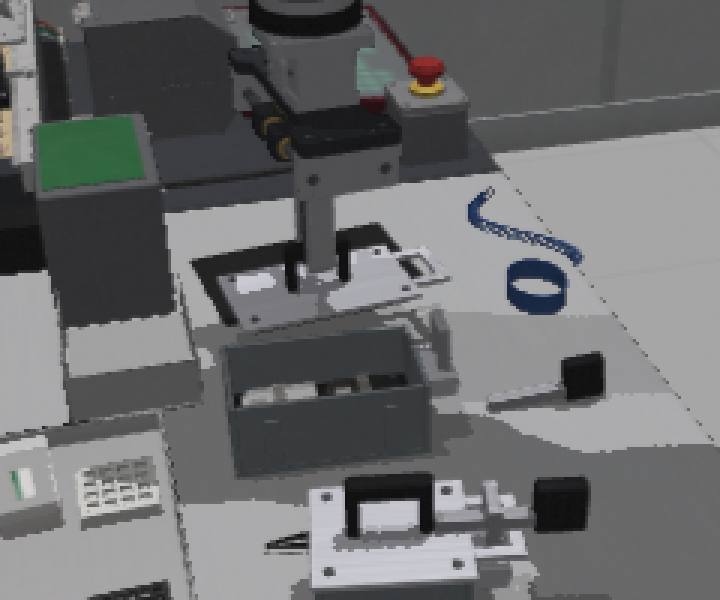

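Lowered, with the lid clear of the case at crop (335,285). I'll go sideways in steps.

```bash
python3 -m pendant '[[5,[0,0.02,0.006],-0.5],[5,[0,0.02,0.006],-0.4],[5,[0,0,0],0]]' 40;  python3 - <<'E'
from h import *
to((.583,-.343,.055),7)
cv2.imwrite(f"pics/top14.png",vision.camera("top")[100:300,350:560,::-1].repeat(3,0).repeat(3,1))
print(telemetry.get_obs()["effort"])
E
```

```text
time_s: 11.8
ee_pos: [0.5902, -0.2803, 0.0691]
ee_rot: [2.172, 0.13, -2.138]
contact_force: [-0.6, 0.2, -2.2]
width: 0.124
t 11.8 p [ 0.5902 -0.2803  0.0691] F [-0.5787  0.1758 -2.2114] w 0.124 j [ 0.4403  0.5267 -0.1258  1.7725  0.0827  0.8315 -1.1696]
tool x [ 0.0157 -0.0033 -0.9999] y [ 0.1242 -0.9922  0.0053] z [-0.9921 -0.1243 -0.0152] yaw of y-90:  -172.86476114825237
tool shift mm [14.1755 61.2843 15.1914]
roll deg 0.1398038756948381
[  2.1977 -96.8423   0.8653 -38.2961   0.1584  -0.0754   0.4714]
```

View pics/top14.png

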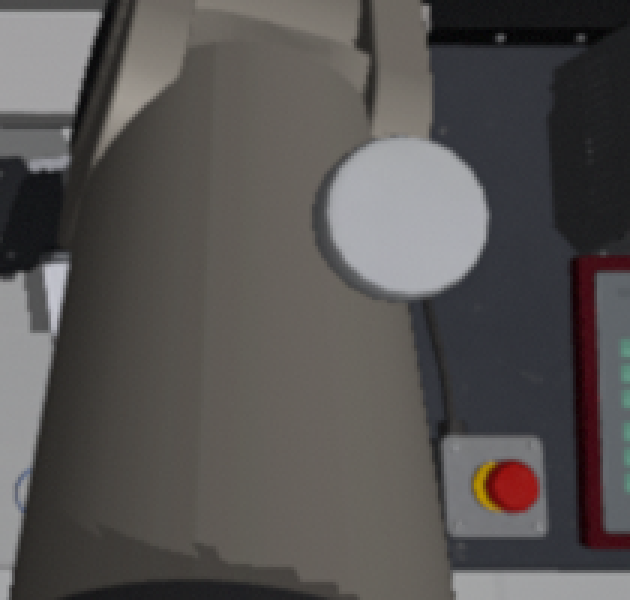

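The disc is still whole and in front of the arm, and the joint efforts are unchanged, so it hangs above. I'll continue.

```bash
python3 -m pendant '[[5,[0.01,0.015,0.004],0],[5,[0.005,0.015,0.004],0],[5,[0,0,0],0]]' 40;  python3 - <<'E'
from h import *
to((.583,-.343,.045),7)
cv2.imwrite(f"pics/top15.png",vision.camera("top")[100:300,350:560,::-1].repeat(3,0).repeat(3,1))
print(telemetry.get_obs()["effort"])
E
```

```text
time_s: 12.15
ee_pos: [0.5883, -0.3098, 0.0551]
ee_rot: [2.174, 0.133, -2.134]
contact_force: [-1.0, 0.1, -1.7]
width: 0.123
t 12.15 p [ 0.5883 -0.3098  0.0551] F [-1.0112  0.1014 -1.726 ] w 0.123 j [ 0.4806  0.5584 -0.1219  1.7543  0.0828  0.8154 -1.1223]
tool x [ 0.0188 -0.0029 -0.9998] y [ 0.1267 -0.9919  0.0052] z [-0.9918 -0.1268 -0.0183] yaw of y-90:  -172.71935014559352
tool shift mm [10.0539 32.2438  9.6299]
roll deg 0.2860545229013951
[   1.3388 -100.7604    0.3453  -38.6086    0.0772   -0.2542    0.3139]
```

View pics/top15.png

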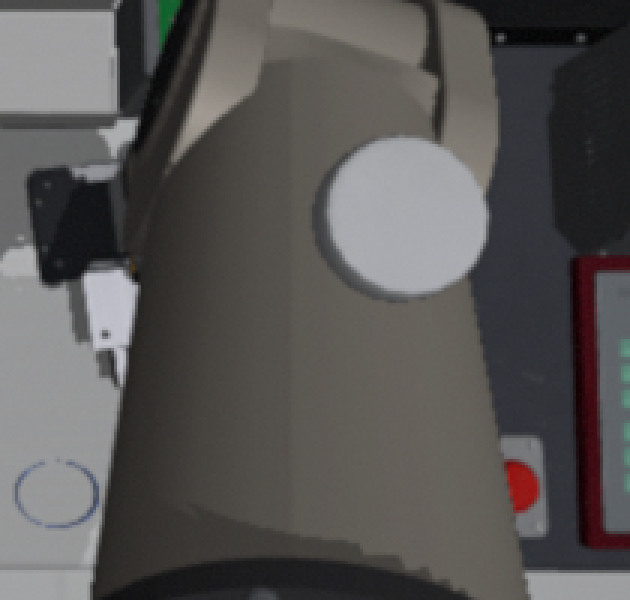

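```bash
python3 -m pendant '[[5,[0.005,0.015,0.004],0],[5,[0.003,0.012,0.002],0],[5,[0,0.004,0],0],[5,[0,0,0],0]]' 40;  python3 - <<'E'
from h import *
to((.584,-.342,.035),7)
cv2.imwrite(f"pics/side16.png",vision.camera("side")[100:300,180:420,::-1].repeat(3,0).repeat(3,1))
print(telemetry.get_obs()["effort"])
E
```

```text
time_s: 12.6
ee_pos: [0.5873, -0.3411, 0.0469]
ee_rot: [2.174, 0.136, -2.133]
contact_force: [0.3, 0.7, -1.1]
width: 0.121
t 12.6 p [ 0.5873 -0.3411  0.0469] F [ 0.2744  0.6734 -1.1472] w 0.121 j [ 0.5217  0.5879 -0.1191  1.7227  0.0815  0.8178 -1.0742]
tool x [ 0.0192 -0.0015 -0.9998] y [ 0.1283 -0.9917  0.004 ] z [-0.9915 -0.1284 -0.0189] yaw of y-90:  -172.626889508247
tool shift mm [11.8476  0.426   3.5823]
roll deg 0.37734532064678206
[  -0.1651 -104.2246   -0.8717  -38.5532   -0.0909   -0.1433    0.0843]
```

View pics/side16.png

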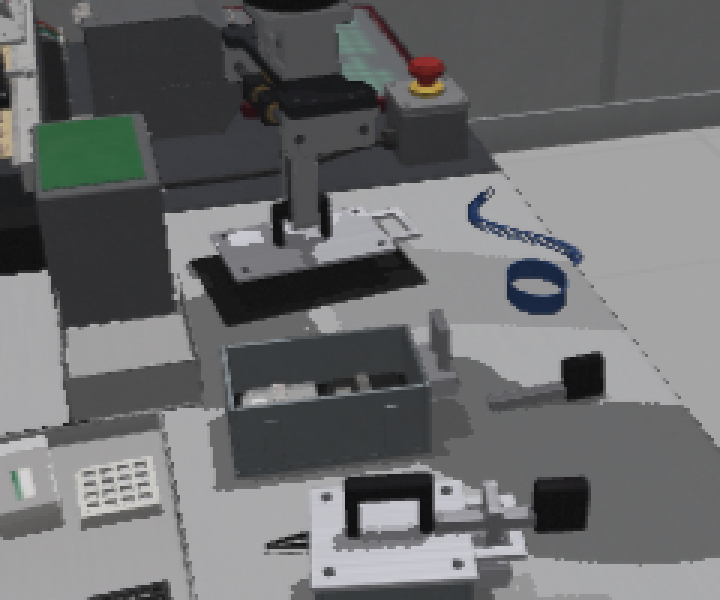

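The lid is over the mat, with the front tongue towards the robot. I'll lower it gently.

```bash
python3 -m pendant '[[5,[0.008,0.0004,0.0035],0],[5,[0.003,0,0],0],[5,[0,0,0],0]]' 40;  python3 - <<'E'
from h import *
to((.584,-.342,.0286),7)
E
```

```text
time_s: 12.95
ee_pos: [0.5841, -0.3404, 0.035]
ee_rot: [2.174, 0.138, -2.132]
contact_force: [0.0, -1.0, -1.0]
width: 0.12
t 12.95 p [ 0.5841 -0.3404  0.035 ] F [ 0.0165 -1.0195 -1.0479] w 0.12 j [ 0.5231  0.5987 -0.1188  1.7356  0.0836  0.7943 -1.0734]
tool x [ 0.0194 -0.0008 -0.9998] y [ 0.1297 -0.9916  0.0033] z [-0.9914 -0.1297 -0.0191] yaw of y-90:  -172.5500237730616
tool shift mm [6.3933 1.5818 0.4434]
roll deg 0.45355576155392896
```

```bash
python3 -m pendant '[[5,[0.003,0.0015,0.0004],0.4],[5,[0.001,0,0],0],[5,[0,0,0],0]]' 40;python3 -m pendant '[[5,[0.0015,0,0],0],[5,[0,0,0],0]]' 40; python3 -m pendant '[[5,[0.0015,0,0],0],[5,[0,0,0],0]]' 40;  python3 - <<'E'
from h import *
to((.584,-.342,.0286),7)
cv2.imwrite(f"pics/side17.png",cv2.resize(vision.camera("side")[150:230,230:340,::-1],None,fx=6,fy=6))
E
```

```text
time_s: 13.25
ee_pos: [0.5841, -0.3414, 0.0305]
ee_rot: [2.178, 0.131, -2.136]
contact_force: [0.3, 0.8, -1.4]
width: 0.122
time_s: 13.45
ee_pos: [0.5844, -0.3414, 0.0292]
ee_rot: [2.178, 0.131, -2.136]
contact_force: [-0.2, 0.4, -1.4]
width: 0.126
time_s: 13.65
ee_pos: [0.5849, -0.3414, 0.029]
ee_rot: [2.178, 0.131, -2.134]
contact_force: [-1.0, 0.7, -0.8]
width: 0.124
t 13.65 p [ 0.5849 -0.3414  0.029 ] F [-1.0341  0.7167 -0.7624] w 0.124 j [ 0.5224  0.6073 -0.1165  1.7362  0.0836  0.7839 -1.0789]
tool x [ 0.0204 -0.0012 -0.9998] y [ 0.1231 -0.9924  0.0037] z [-0.9922 -0.1231 -0.0201] yaw of y-90:  -172.9314897475
tool shift mm [0.356  0.4406 0.9602]
roll deg 0.07273250805803855
```

View pics/side17.png

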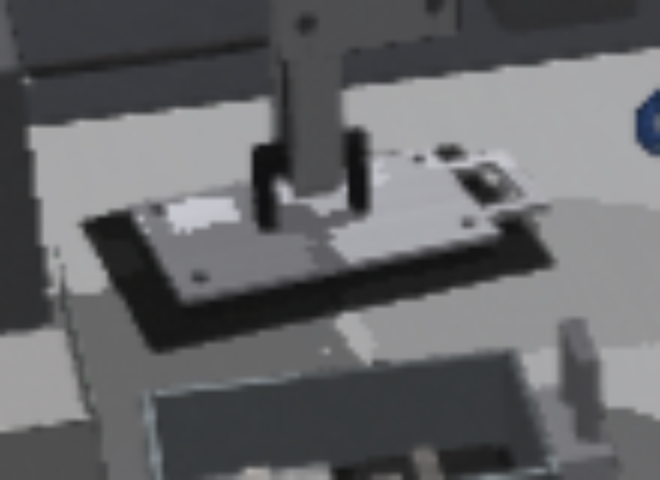

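```bash
python3 - <<'E'
from h import *
g=lambda u,v:((u+.5)/6-.5+230,(v+.5)/6-.5+150)
c=np.array([plane("side",g(*q),.014) for q in((158,210),(200,276),(470,222),(418,158))]);print(c,c.mean(0))
# mat corners same picture
m=np.array([plane("side",g(*q),.003) for q in((85,220),(158,350),(552,264))]);print(m,(m[0]+m[2])/2)
E
```

```text
[[ 0.6456 -0.3617  0.014 ]
 [ 0.6376 -0.3046  0.014 ]
 [ 0.5247 -0.3168  0.014 ]
 [ 0.5322 -0.3761  0.014 ]] [ 0.585  -0.3398  0.014 ]
[[ 0.6742 -0.3812  0.003 ]
 [ 0.6599 -0.2727  0.003 ]
 [ 0.4966 -0.2932  0.003 ]] [ 0.5854 -0.3372  0.003 ]
```

In the side view the lid centre is within 3 mm of the mat's centre. I'll seat it and release.

```bash
python3 -m pendant '[[5,[0.001,0,0],0],[5,[0,0,0],0]]' 15; python3 -m pendant '[[5,[0.001,0,0],0],[5,[0,0,0],0]]' 8;  python3 -m pendant '[[16,[0,0,0],0],[25,[0,0,0],0],[45,[0,0,0],0],[45,[0,0,0],0],[45,[0,0,0],0]]'; python3 - <<'E'
from h import *
to((.584,-.342,.15),7)
E
```

```text
time_s: 13.9
ee_pos: [0.5853, -0.3414, 0.0287]
ee_rot: [2.179, 0.13, -2.134]
contact_force: [-0.6, 0.4, -1.1]
width: 0.127
time_s: 14.1
ee_pos: [0.5857, -0.3415, 0.0283]
ee_rot: [2.18, 0.13, -2.132]
contact_force: [-0.1, 0.3, -2.2]
width: 0.126
time_s: 14.6
ee_pos: [0.5857, -0.3416, 0.0278]
ee_rot: [2.18, 0.13, -2.132]
contact_force: [0.1, 0.2, -1.2]
width: 0.439
t 14.6 p [ 0.5857 -0.3416  0.0278] F [ 0.0807  0.2123 -1.16  ] w 0.439 j [ 0.5222  0.6091 -0.1165  1.7362  0.0838  0.7804 -1.0792]
tool x [ 0.0221 -0.0017 -0.9998] y [ 0.123  -0.9924  0.0044] z [-0.9922 -0.1231 -0.0217] yaw of y-90:  -172.93351662295893
tool shift mm [-122.1953    0.7079   -0.8812]
roll deg 0.07190018844653423
```

```bash
python3 -m pendant '[[45,[-0.015,0,0],0],[45,[-0.025,0,0],0],[45,[-0.025,0,0],0],[45,[0,0,0],0]]'; python3 -m pendant '[[45,[0,-0.035,0],0],[45,[0,-0.035,0],0],[45,[-0.02,-0.035,0],0],[45,[-0.03,-0.035,0],0],[45,[-0.02,-0.035,0],0]]'; python3 -m pendant '[[45,[-0.02,-0.04,0],0],[45,[0,-0.04,0],0],[45,[0,0,0],0]]'; python3 - <<'E'
from h import *
to((.584,-.342,.15),7)
for n in("side","top"):
    cv2.imwrite(f"pics/{n}20.png",vision.camera(n)[:,:,::-1])
i=cv2.imread("pics/side20.png"); cv2.imwrite("pics/side20c.png",cv2.resize(i[130:330,200:420],None,fx=3.5,fy=3))
E
```

```text
time_s: 15.0
ee_pos: [0.5842, -0.3414, 0.0974]
ee_rot: [2.18, 0.13, -2.133]
contact_force: [-0.2, 0.9, 0.4]
width: 0.449
time_s: 15.5
ee_pos: [0.5587, -0.1675, 0.1689]
ee_rot: [2.181, 0.12, -2.138]
contact_force: [1.3, 0.3, 0.2]
width: 0.453
time_s: 15.8
ee_pos: [0.5492, -0.0802, 0.1942]
ee_rot: [2.185, 0.125, -2.128]
contact_force: [0.1, -0.3, 0.1]
width: 0.45
t 15.8 p [ 0.5492 -0.0802  0.1942] F [ 0.0901 -0.275   0.0799] w 0.45 j [ 0.2158  0.2374 -0.2194  1.8985  0.0654  0.9856 -1.4828]
tool x [ 0.0265 -0.0034 -0.9996] y [ 0.12   -0.9927  0.0065] z [-0.9924 -0.1202 -0.0259] yaw of y-90:  -173.1056344460156
tool shift mm [ 45.964  263.7403  -1.9127]
roll deg -0.09594392491771941
```

View pics/side20c.png

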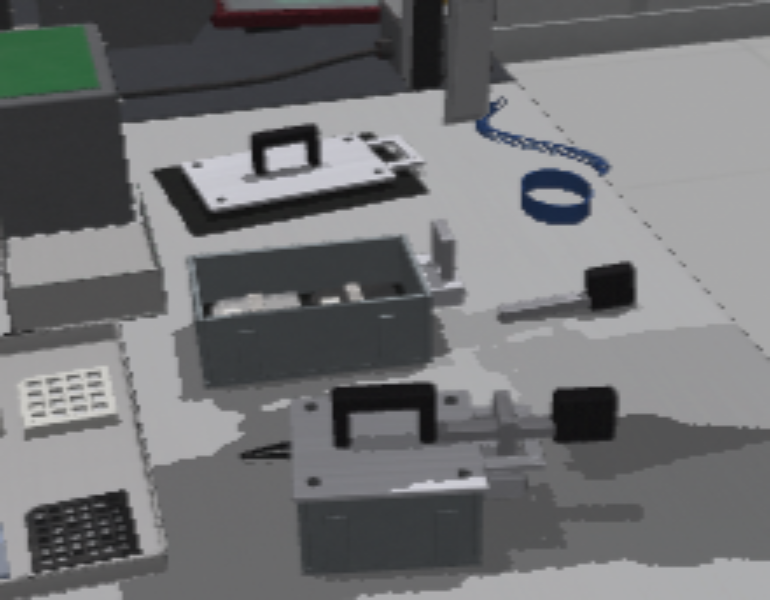

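View pics/top20.png

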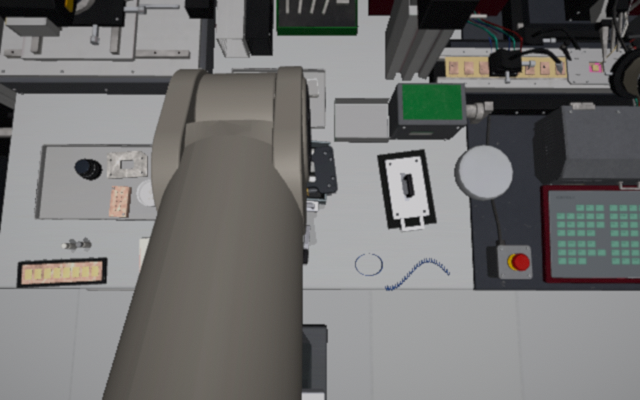

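The top view shows the lid at about (407,188), in the middle of the mat with an even dark border and its tongue forward. The side view shows the lid flat and upright, the long case open, the pin on the worktop, and the short case shut with its pin in.

```bash
python3 -c "
from station import manip
print(manip.finish_job())"
```

```text
the job is handed in; nothing more can be done
None
```

The long case is open and the job is handed in at about 16 s. I pulled the long case's pin about 75 mm out along its axis and set it on the worktop. I then lifted the lid straight off, carried it across and laid it right side up on the dark mat.

**Last checks:** the final side and top views show:
- The lid lies flat, with an even mat border in the top view.
- The pin lies on the worktop in front of the case.
- The short case is shut with its pin in.
- The gripper is clear of everything, and the wrist forces I read stayed at about 2 N.

**Disagreements:**
- **Mat centre:** the two cameras put it about 6 mm apart in y. I aimed between them, and the lid's centre came out 2–3 mm off by either view.
- **Tool tilt:** the tool tilted by 1–1.5° while carrying the lid and setting it down. The lid settled flat on release.
- **Unexplained disc:** the top view shows a disc I could not place in the side view. I lowered the lid before crossing under it; in the views I took it stayed above the arm, and the joint efforts showed no contact.

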